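# Line up the turned pepper mills by height on the drying board

### The arm

A 6-joint arm with a two-finger parallel gripper is mounted at the origin on the work surface. World frame = base frame: x ahead of the robot, y to its left, z up, the work surface at z = 0. Lengths are in m, angles in rad, forces in N, time in s.
With the tool pointing down it reaches from about 0.35 to 0.85 m from the base axis. Payload 8.1 kg.
Tool frame: the origin (TCP) lies at the very end of the fingers, on their centre line; the grasp point (between the pads) lies 19 mm behind it; z points along the fingers, y is the line along which they close (so a half turn about z gives the same grasp; the last joint's range is limited). The gripper opens to 85 mm and grips with 20 to 120 N. Pads are 22 mm wide; open, the fingers measure 114 mm over their backs; the gripper's body (76 mm by 85 mm) begins 54 mm behind the grasp point. The pads swing forward as they close: fully open they stand 13 mm farther back than shut.
Start: joints at [1.128, 0.13, 1.488, -0, 1.523, -0.085], TCP at [0.21, 0.562, 0.231] pointing down, gripper open.
Joint ranges: [-2.96, 2.96], [-0.89, 2.26], [0.02, 2.5], [-1.34, 4.48], [0, 2.73], [-2.66, 2.66]. Speed limits (rad/s): [2.39, 2.39, 2.79, 3.14, 3.14, 3.14].

### API

Orientations are given as a unit quaternion [w, x, y, z].
In Python, from plant import bot gives the robot as it stands. The module is installed in compiled form; this text tells all that it offers.
- The arm moves only by the shell command python3 -m jog 'ROWS' [OPENING] [FORCE]. ROWS is JSON, a list that holds one entry, the list of rows, each a list of 6 numbers: the shift along the tool's x, y, z in m, then the turn, a rotation vector about the tool's x, y, z in degrees. In form: [[[x, y, z, rx, ry, rz], ...]]. A call has 1 to 8 rows; each row shifts and turns the commanded pose from where the row before left it, along the tool's axes as they then stand; what a row does not reach is not made up. A row lasts 1/12 s, in which the tool goes at most 41.7 mm and 7.16 degrees, less where a joint would pass 70% of its speed; a pose out of reach is approached as far as the arm can. A call with a gripper value outside its range is refused whole. OPENING is the opening, from 0 (shut) to 1 (fully open), set as the call begins (- or left out, the last holds). The fingers move at their own pace and stop on an object; FORCE is the grip in N (left out, the last holds). Time passes only in rows, so rows that do not move let the fingers close. It gives the time, the measured TCP pose, the force, the opening and the grip force at its end, in the units of the state.
- bot.state(): the state, without advancing time (a new reading comes with each control period).
- bot.read_camera(name): name is "scene" or "top"; returns the picture (384x512x3 uint8, red, green, blue); there is no depth.
- bot.camera_info(name): a dict with "mtx" (3x3 intrinsics, pixels), "R" (3x3) and "t" (3): a world point X has camera coordinates R X + t. Camera axes: x right, y down, z forward; pixel columns grow to the right and rows downward; lengths in m; the calibration is good to about 2 mm. A picture is of the moment at which its call begins. camera_info takes no time and is no camera call.
- bot.hand_in(): hands the job in; it is judged then, once.
The state is a dict: "time": time; "qpos": joint angles; "dq": joint speeds; "joint_torque": joint torques, N m; "eef_pos": TCP position; "orientation": TCP orientation; "force": force on the tool from outside, world axes, zero at the start; "wrist_torque": the same for the moment, N m; "grip_width": finger opening in m; "grasp_force": force on a finger pad.
Only numpy, scipy, OpenCV 4.12 (cv2) and the standard library are available. Lean on these libraries where they do the work, as an engineer would, in place of code of your own. Each camera call takes 0.05 s, during which the arm holds its last target. There are 200 camera calls.

### The job

Line up the four turned wooden pepper mills on the drying board in order of height: one standing upright in the middle of each black rubber pad, the tallest on the pad nearest the oil bottle and the shortest on the pad nearest the wax tin. Do not knock any mill over, leave the oil bottle and the wax tin where they stand, and let go of everything at the end.

Things in the scene. Friction and masses are not known exactly. Their poses are not given: they have to be found in the camera images.
- mill_a: Turned wooden pepper mill, 85 mm tall (the shortest of the four), round, loose, upright on the bench at the start; brown wood with a small steel knob (12 mm wide, 10 mm high) on its domed top. Foot 56 mm across, tapering to 41 mm; the plain grip band, 41 mm across, runs from 24 to 60 mm below the knob's top. Origin: centre of the underside, z up. About 90 g.
- mill_b: Turned wooden pepper mill, 110 mm tall (the second shortest of the four), round, loose, upright on the bench at the start; brown wood with a small steel knob (12 mm wide, 10 mm high) on its domed top. Foot 56 mm across, tapering to 41 mm; the plain grip band, 41 mm across, runs from 24 to 60 mm below the knob's top. Origin: centre of the underside, z up. About 110 g.
- mill_c: Turned wooden pepper mill, 135 mm tall (the second tallest of the four), round, loose, upright on the bench at the start; brown wood with a small steel knob (12 mm wide, 10 mm high) on its domed top. Foot 56 mm across, tapering to 41 mm; the plain grip band, 41 mm across, runs from 24 to 60 mm below the knob's top. Origin: centre of the underside, z up. About 140 g.
- mill_d: Turned wooden pepper mill, 160 mm tall (the tallest of the four), round, loose, upright on the bench at the start; brown wood with a small steel knob (12 mm wide, 10 mm high) on its domed top. Foot 56 mm across, tapering to 41 mm; the plain grip band, 41 mm across, runs from 24 to 60 mm below the knob's top. Origin: centre of the underside, z up. About 170 g.
- pad_1: Round black rubber pad, 60 mm across, 3 mm thick, fixed on the white drying board (480 x 90 x 18 mm, fixed flat on the bench). Pad 1 of the straight row of four, pads 80 mm apart, pad_1 to pad_4 in order along the board's length. Origin: centre of its underside, 18 mm above the bench (its top: 21 mm); the row runs along its y axis, pad_1 at the +y end.
- pad_2: Round black rubber pad, 60 mm across, 3 mm thick, fixed on the white drying board (480 x 90 x 18 mm, fixed flat on the bench). Pad 2 of the straight row of four, pads 80 mm apart, pad_1 to pad_4 in order along the board's length. Origin: centre of its underside, 18 mm above the bench (its top: 21 mm); the row runs along its y axis, pad_1 at the +y end.
- pad_3: Round black rubber pad, 60 mm across, 3 mm thick, fixed on the white drying board (480 x 90 x 18 mm, fixed flat on the bench). Pad 3 of the straight row of four, pads 80 mm apart, pad_1 to pad_4 in order along the board's length. Origin: centre of its underside, 18 mm above the bench (its top: 21 mm); the row runs along its y axis, pad_1 at the +y end.
- pad_4: Round black rubber pad, 60 mm across, 3 mm thick, fixed on the white drying board (480 x 90 x 18 mm, fixed flat on the bench). Pad 4 of the straight row of four, pads 80 mm apart, pad_1 to pad_4 in order along the board's length. Origin: centre of its underside, 18 mm above the bench (its top: 21 mm); the row runs along its y axis, pad_1 at the +y end.
- oil: Amber glass bottle of oil with a paper label and a black cap, 48 mm across, 92 mm tall, loose, standing on one end of the drying board, 87 mm beyond the centre of the end pad; which end (by pad_1 or by pad_4) changes, and the wax tin stands on the other. Not to be moved. Origin: centre of the underside.
- wax: Low round metal wax tin, 60 mm across, 28 mm tall, loose, standing on one end of the drying board, 87 mm beyond the centre of the end pad; which end (by pad_1 or by pad_4) changes, and the oil bottle stands on the other. Not to be moved. Origin: centre of the underside.
There are look-alikes about, which are no part of the job. What is shaped like the mill_c but turquoise is not meant.

How it is judged:
At the end, for the whole second after the job is handed in: Each mill stands upright (within 0.1 rad) and at rest on its own pad, its axis within 14 mm of the pad's centre, in order of height with the tallest next to the oil bottle and the shortest next to the wax tin; bottle and tin still stand upright (((horizontal distance between oil and pad_1 below 0.16 m and horizontal distance between mill_d and pad_1 below 0.014 m and z of mill_d in the frame of pad_1 between -0.002 and 0.008 m and horizontal distance between mill_c and pad_2 below 0.014 m and z of mill_c in the frame of pad_2 between -0.002 and 0.008 m and horizontal distance between mill_b and pad_3 below 0.014 m and z of mill_b in the frame of pad_3 between -0.002 and 0.008 m and horizontal distance between mill_a and pad_4 below 0.014 m and z of mill_a in the frame of pad_4 between -0.002 and 0.008 m) or (horizontal distance between oil and pad_4 below 0.16 m and horizontal distance between mill_d and pad_4 below 0.014 m and z of mill_d in the frame of pad_4 between -0.002 and 0.008 m and horizontal distance between mill_c and pad_3 below 0.014 m and z of mill_c in the frame of pad_3 between -0.002 and 0.008 m and horizontal distance between mill_b and pad_2 below 0.014 m and z of mill_b in the frame of pad_2 between -0.002 and 0.008 m and horizontal distance between mill_a and pad_1 below 0.014 m and z of mill_a in the frame of pad_1 between -0.002 and 0.008 m)) and angle between each of mill_a, mill_b, mill_c, mill_d, oil, wax's own z axis and vertical below 0.1 rad and linear speed of each of mill_a, mill_b, mill_c, mill_d below 0.02 m/s); the robot touches nothing.
It fails at once if a mill is knocked over (tilted more than 0.6 rad) (angle between any of mill_a, mill_b, mill_c, mill_d's own z axis and vertical above 0.6 rad).
It fails at once if the oil bottle or the wax tin is moved by more than 25 mm (distance of any of oil, wax from where it was at the start of the episode above 0.025 m).
It also fails if it takes over 96 s, if anything falls off the work surface, if the arm or the gripper's body presses on something with over 40 N, if the wrist force passes 120 N, or if a joint passes its speed limit or range.

## Working session

There is one attempt and no reset: what is moved stays moved. The work goes in short steps, Python scripts to look and compute and a shell command to move; the robot and the scene stay as the last step left them, time stands still between calls to the robot, and variables do not carry over. Pictures are saved under pics/ and viewed, at most 14 in all, crops included, and the job is handed in when it is done.

```bash
mkdir -p pics; python3 - <<'E'
from plant import bot
import cv2
for n in("scene","top"):
    im=bot.read_camera(n)[:,:,::-1]
    cv2.imwrite(f"pics/{n}0.png",cv2.resize(im,(800,600),interpolation=cv2.INTER_CUBIC)); cv2.imwrite(f"{n}0_raw.png",im)
    c=bot.camera_info(n); print(n,c)
print(bot.state())
E
```

```text
scene {'mtx': array([[398.6002275 ,   0.        , 252.261381  ],
       [  0.        , 398.6002275 , 190.56435792],
       [  0.        ,   0.        ,   1.        ]]), 'R': array([[ 0.8335245 ,  0.55229811,  0.0142726 ],
       [ 0.34049466, -0.493185  , -0.80051979],
       [-0.43508654,  0.6721126 , -0.59913634]]), 't': array([-0.46221833, -0.16347905,  1.56210988])}
top {'mtx': array([[448.2879353 ,   0.        , 256.22339944],
       [  0.        , 448.2879353 , 191.15834427],
       [  0.        ,   0.        ,   1.        ]]), 'R': array([[ 0.05971512, -0.99821396,  0.00172862],
       [-0.97657917, -0.05877931, -0.2069737 ],
       [ 0.20670564,  0.01067133, -0.97834498]]), 't': array([-0.05368196,  0.53461458,  1.07900363])}
{'time': 0.1, 'qpos': array([ 1.12762927e+00,  1.31113625e-01,  1.48914929e+00, -8.56431641e-06,
        1.52301758e+00, -8.54103941e-02]), 'dq': array([ 0.00017188, -0.00165464, -0.00223829, -0.0003765 , -0.00140887,
        0.00073666]), 'joint_torque': array([ 5.71639575e-04, -5.70946705e+01, -5.01939940e+01, -2.41562166e-04,
        8.04562034e-03, -1.67845121e-05]), 'eef_pos': array([0.20987997, 0.56156839, 0.23034421]), 'orientation': array([-2.16322740e-04,  1.77925645e-01,  9.84043573e-01, -8.15735973e-04]), 'force': array([-0.29404553,  0.56471862, -0.61260876]), 'wrist_torque': array([-0.04734449,  0.02071282,  0.01893284]), 'grasp_force': 0.0, 'grip_width': 0.08505635890599837}
```

View pics/scene0.png

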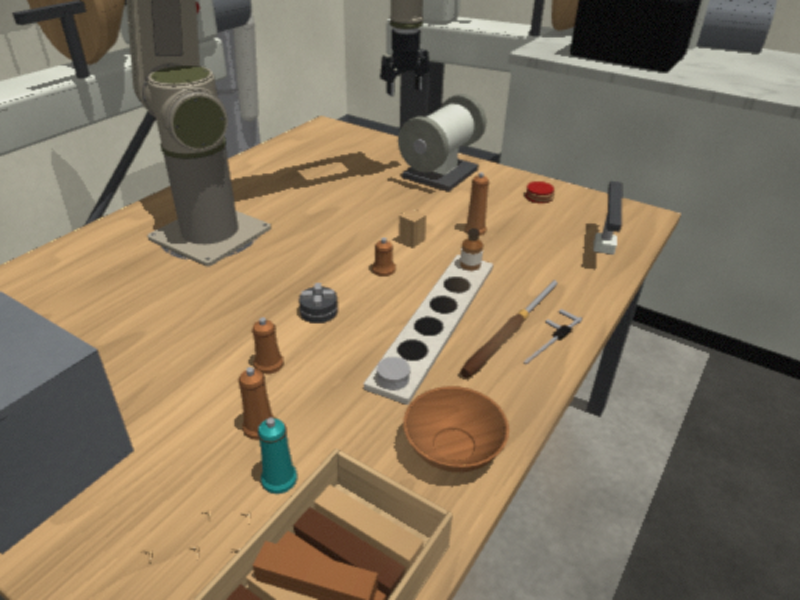

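View pics/top0.png

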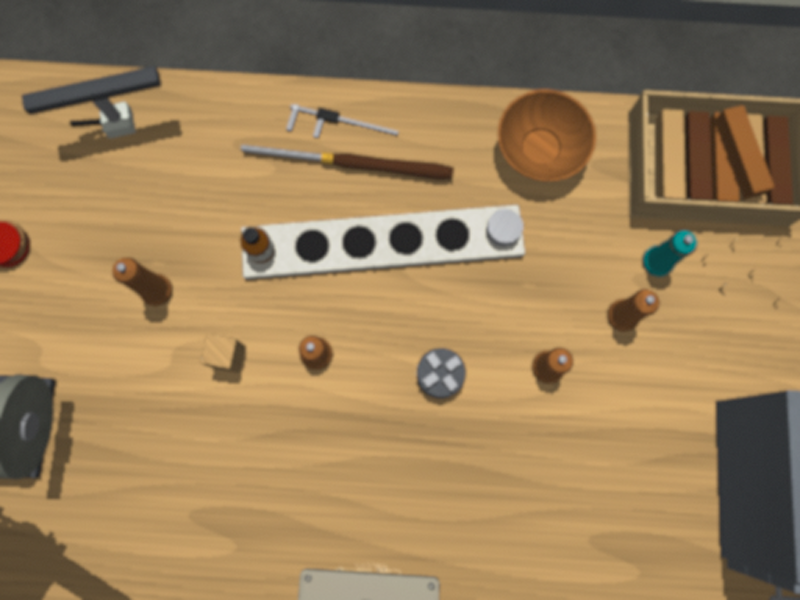

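The top view shows four brown mills with knobs near (122,265), (313,347), (562,358) and (648,299). The turquoise look-alike is at (684,240) and is excluded by its colour. By height they look like d, a, b and c. The oil bottle (257,245) is at the left end of the board and the wax tin (504,227) at the right. I'll confirm this in one enlarged crop sheet and detect the pads by code.

```bash
cat > h.py <<'E'
import numpy as np, cv2
from plant import bot
def ray(name,u,v,z):
    c=bot.camera_info(name); R,t=c["R"],c["t"]
    d=R.T@np.linalg.solve(c["mtx"],[u,v,1]); o=-R.T@t
    return (o+d*(z-o[2])/d[2])[:2]
def proj(name,X):
    c=bot.camera_info(name); p=c["mtx"]@(c["R"]@np.array(X)+c["t"]); return p[:2]/p[2]
def pads(im,z=.021):
    g=cv2.cvtColor(im,cv2.COLOR_BGR2GRAY); m=(g<60).astype(np.uint8)
    n,l,s,c=cv2.connectedComponentsWithStats(m)
    return [(c[i],s[i]) for i in range(1,n) if 200<s[i][4]<600 and s[i][2]<30 and s[i][3]<30]
E
python3 - <<'E'
from h import *
im=cv2.imread("top0_raw.png"); sc=cv2.imread("scene0_raw.png")
for c,s in pads(im): print("pad",c,s[4],ray("top",*c,.021))
tiles=[]
for i,(u,v) in enumerate([(122,265),(313,347),(562,358),(648,299)]):
    x,y=int(u*.64)-20,int(v*.64)-15
    tiles.append(cv2.resize(im[y:y+40,x:x+40],(400,300) if 0 else (300,300),interpolation=cv2.INTER_CUBIC)); print("tile",i,x,y)
cv2.imwrite("pics/crops.png",np.vstack([np.hstack(tiles[:2]),np.hstack(tiles[2:])]))
E
```

```text
pad [289.06959707 149.72893773] 273 [ 0.66212666 -0.10179063]
pad [259.22794118 152.21323529] 272 [ 0.65045807 -0.02283783]
pad [229.24354244 154.57933579] 271 [0.63912309 0.05630984]
pad [199.28363636 156.97818182] 275 [0.62773049 0.13518626]
pad [424.01706485 165.33447099] 293 [ 0.64063641 -0.46011953]
pad [ 95.23931624 183.41310541] 351 [0.53962525 0.40098882]
pad [400.52136752 201.37179487] 234 [ 0.53970573 -0.39737536]
tile 0 58 154
tile 1 180 207
tile 2 339 214
tile 3 394 176
```

View pics/crops.png

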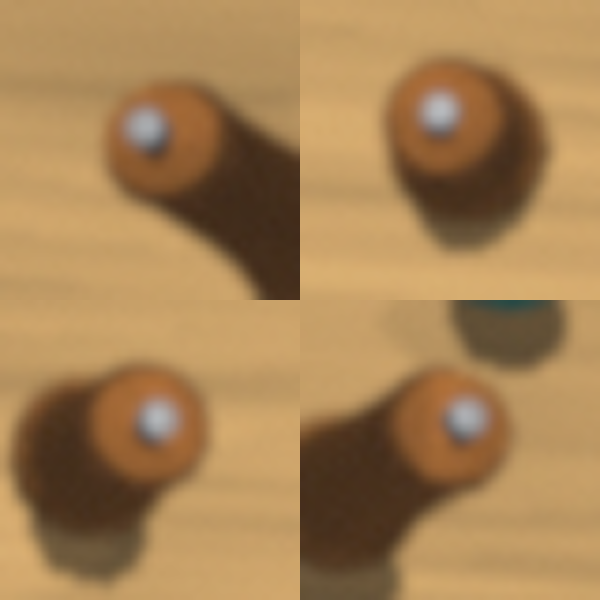

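The crops show four brown mills with steel knobs at (146,127), (438,110), (157,418) and (466,416). Next I check each height against the scene view.

```bash
python3 - <<'E'
from h import *
K=[("d",77.03,170.5,.160),("a",197.97,221.23,.085),("b",359.5,229.3,.110),("c",415.7,191.03,.135)]
for n,u,v,_ in K:
  for hh in (.085,.110,.135,.160):
    x=ray("top",u,v,hh-.003); print(n,hh,x.round(4),"scene800:",(proj("scene",[*x,hh-.002])/.64).round(1))
P=np.array([ray("top",*c,.021) for c in [(289.07,149.73),(259.23,152.21),(229.24,154.58),(199.28,156.98)]])
print(np.linalg.norm(np.diff(P,axis=0),axis=1),np.degrees(np.arctan2(*(P[0]-P[-1]))))
im=cv2.imread("scene0_raw.png")
for c,s in pads(im): print(c,ray("scene",*c,.021))
for n,(u,v) in dict(d=(480,180),a=(384,242),b=(263,323),c=(250,372)).items():
    g=im[int(v*.64)-10:int(v*.64)+10,int(u*.64)-10:int(u*.64)+10].astype(int)
    print(n)
from scipy.spatial.transform import Rotation as Ro
q=bot.state()["orientation"]; print(Ro.from_quat(np.roll(q,-1)).as_matrix().round(3))
tiles=[cv2.resize(im[int(v*.64)-20:int(v*.64)+20,int(u*.64)-20:int(u*.64)+20],(300,300),interpolation=cv2.INTER_CUBIC) for u,v in [(480,180),(384,242),(263,323),(250,372)]]
cv2.imwrite("pics/crops2.png",np.vstack([np.hstack(tiles[:2]),np.hstack(tiles[2:])]))
E
```

```text
d 0.085 [0.5571 0.4276] scene800: [489.9 197.3]
d 0.11 [0.5512 0.417 ] scene800: [486.9 189.3]
d 0.135 [0.5454 0.4063] scene800: [483.9 181. ]
d 0.16 [0.5395 0.3957] scene800: [480.7 172.5]
a 0.085 [0.4481 0.1154] scene800: [383.5 237.8]
a 0.11 [0.4447 0.112 ] scene800: [381.4 228.3]
a 0.135 [0.4413 0.1085] scene800: [379.3 218.6]
a 0.16 [0.438  0.1051] scene800: [377.1 208.7]
b 0.085 [ 0.4519 -0.278 ] scene800: [262.9 331.4]
b 0.11 [ 0.4484 -0.2724] scene800: [262.1 318.4]
b 0.135 [ 0.445  -0.2667] scene800: [261.3 305.1]
b 0.16 [ 0.4415 -0.2611] scene800: [260.4 291.6]
c 0.085 [ 0.5554 -0.4157] scene800: [251.1 400.9]
c 0.11 [ 0.5496 -0.4069] scene800: [250.4 384.9]
c 0.135 [ 0.5437 -0.3981] scene800: [249.7 368.8]
c 0.16 [ 0.5379 -0.3893] scene800: [248.9 352.3]
[0.07980493 0.07997093 0.07969532] 171.7411583421274
[148.48557692  11.78846154] [-1.48929469  1.55532543]
d
a
b
c
[[-0.937  0.35  -0.001]
 [ 0.35   0.937 -0.002]
 [ 0.    -0.002 -1.   ]]
```

View pics/crops2.png

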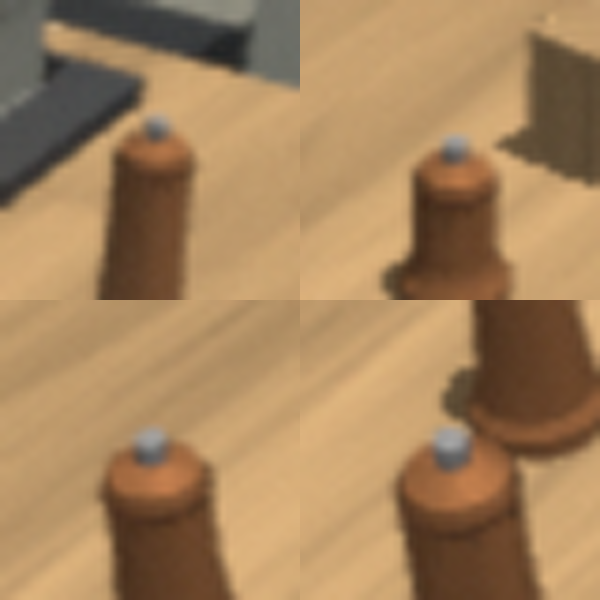

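Heights confirmed: d (0.540,0.396), a (0.448,0.115), b (0.448,-0.272), c (0.544,-0.398). The oil is at the +y end, so going from +y to -y the pads take d, c, b, a. First I turn the tool to yaw 0, so tool x = world y and tool y = world x, with the fingers closing across the row.

```bash
cat >> h.py <<'E'
T=dict(d=(.5395,.3957,.160,.6277,.1352),a=(.4481,.1154,.085,.6621,-.1018),b=(.4484,-.2724,.110,.6505,-.0228),c=(.5437,-.3981,.135,.6391,.0563))
def rel(x,y,z):
    from scipy.spatial.transform import Rotation as Ro
    s=bot.state(); R=Ro.from_quat(np.roll(s["orientation"],-1))
    d=R.inv().apply(np.array([x,y,z])-s["eef_pos"])
    e=(R.inv()*Ro.from_matrix([[0,1,0],[1,0,0],[0,0,-1]])).as_rotvec(degrees=True)
    print("shift mm",(d*1000).round(1),"turn deg",e.round(2),"t",round(s["time"],2),"F",s["force"].round(1),"w",round(s["grip_width"],4),"g",round(s["grasp_force"],1),"p",s["eef_pos"].round(4))
E
python3 -m jog '[[[0,0,0,0,0,7],[0,0,0,0,0,7],[0,0,0,0,0,7],[0,0,0,0,0,7],[0,0,0,0,0,7],[0,0,0,0,0,7],[0,0,0,0,0,7],[0,0,0,0,0,7]]]' 1 40
python3 -m jog '[[[0,0,0,0,0,7],[0,0,0,0,0,6.5],[0,0,0,0,0,0],[0,0,0,0,0,0]]]'
python3 -c "
from h import *
rel(.5395,.3957,.24)"
```

```text
time: 0.77
eef_pos: [0.21, 0.5617, 0.2306]
orientation: [0.0, 0.621, 0.783, -0.001]
force: [-0.3, 0.1, 0.2]
grip_width: 0.0857
grasp_force: 0.0
time: 1.1
eef_pos: [0.21, 0.5618, 0.2308]
orientation: [0.0, 0.706, 0.708, -0.0]
force: [-0.5, 0.0, 0.6]
grip_width: 0.0852
grasp_force: 0.0
shift mm [-167.3  328.9   -9.2] turn deg [-0.02  0.04  0.21] t 1.1 F [-0.5  0.   0.6] w 0.0852 g 0.0 p [0.21   0.5618 0.2308]
```

```bash
python3 -m jog '[[[-14,27.4,0,0,0,0],[0,0,0,0,0,0]]]' 1 40 >/dev/null; python3 -m jog '[[[0,0,0,0,0,0]]]'; python3 -c "
from h import *
rel(.5395,.3957,.24)"
```

```text
time: 1.35
eef_pos: [0.2486, 0.5422, 0.2311]
orientation: [0.0, 0.707, 0.707, -0.0]
force: [-1.0, -0.2, -0.1]
grip_width: 0.0855
grasp_force: 0.0
shift mm [-146.9  290.7   -8.8] turn deg [0.   0.03 0.06] t 1.35 F [-1.  -0.2 -0.1] w 0.0855 g 0.0 p [0.2486 0.5422 0.2311]
```

I entered that row in mm where the move takes metres. It was clamped to about 42 mm in the right direction, so no harm done. From here on I use metres.

```bash
python3 -m jog '[[[-0.0147,0.029,0,0,0,0],[-0.0147,0.029,0,0,0,0],[-0.0147,0.029,0,0,0,0],[-0.0147,0.029,0,0,0,0],[-0.0147,0.029,0,0,0,0],[-0.0147,0.029,0,0,0,0],[-0.0147,0.029,0,0,0,0],[-0.0147,0.029,0,0,0,0]]]' >/dev/null
python3 -m jog '[[[-0.0147,0.029,0,0,0,0],[-0.0147,0.029,0,0,0,0],[0,0,0,0,0,0],[0,0,0,0,0,0]]]'; python3 -c "
from h import *
rel(.5395,.3957,.10)"
```

```text
time: 2.35
eef_pos: [0.5381, 0.3953, 0.2306]
orientation: [-0.0, 0.707, 0.707, -0.0]
force: [0.4, 0.9, -0.5]
grip_width: 0.0853
grasp_force: 0.0
shift mm [  0.4   1.5 130.6] turn deg [-0.05  0.01 -0.01] t 2.35 F [ 0.4  0.9 -0.5] w 0.0853 g 0.0 p [0.5381 0.3953 0.2306]
```

```bash
python3 -m jog '[[[0,0.0015,0.02,0,0,0],[0,0,0.02,0,0,0],[0,0,0.02,0,0,0],[0,0,0.02,0,0,0],[0,0,0.02,0,0,0],[0,0,0.02,0,0,0],[0,0,0.01,0,0,0],[0,0,0,0,0,0]]]' >/dev/null
python3 -m jog '[[[0,0,0,0,0,0],[0,0,0,0,0,0],[0,0,0,0,0,0],[0,0,0,0,0,0],[0,0,0,0,0,0],[0,0,0,0,0,0],[0,0,0,0,0,0]]]' 0 35; python3 -c "
from h import *
rel(.5395,.3957,.10)"
```

```text
time: 3.6
eef_pos: [0.5397, 0.3968, 0.1034]
orientation: [0.0, 0.707, 0.707, 0.002]
force: [-1.0, 0.9, 5.9]
grip_width: 0.0401
grasp_force: 36.0
shift mm [-1.1 -0.2  3.4] turn deg [ 0.14 -0.11 -0.  ] t 3.6 F [-1.   0.9  5.9] w 0.0401 g 36.0 p [0.5397 0.3968 0.1034]
```

```bash
python3 -m jog '[[[0,0,-0.01,0,0,0],[0,0,-0.025,0,0,0],[0,0,-0.03,0,0,0],[0,0,-0.03,0,0,0],[0,0,-0.03,0,0,0],[0,0,-0.025,0,0,0],[0,0,0,0,0,0],[0,0,0,0,0,0]]]'; python3 -c "
from h import *
rel(.6277,.1352,.25)"
```

```text
time: 4.27
eef_pos: [0.5398, 0.3966, 0.2543]
orientation: [0.001, 0.707, 0.707, 0.002]
force: [0.8, -0.3, -1.7]
grip_width: 0.0404
grasp_force: 35.8
shift mm [-261.4   88.     4. ] turn deg [ 0.23 -0.14 -0.01] t 4.27 F [ 0.8 -0.3 -1.7] w 0.0404 g 35.8 p [0.5398 0.3966 0.2543]
```

```bash
python3 -m jog '[[[-0.012,0.004,0,0,0,0],[-0.022,0.0074,0,0,0,0],[-0.028,0.0094,0,0,0,0],[-0.028,0.0094,0,0,0,0],[-0.028,0.0094,0,0,0,0],[-0.028,0.0094,0,0,0,0],[-0.028,0.0094,0,0,0,0],[-0.028,0.0094,0,0,0,0]]]' >/dev/null
python3 -m jog '[[[-0.028,0.0094,0,0,0,0],[-0.020,0.0068,0,0,0,0],[-0.0114,0.004,0,0,0,0],[0,0,0,0,0,0],[0,0,0,0,0,0],[0,0,0,0,0,0]]]'; python3 -c "
from h import *
rel(.6277,.1352,.1244)
im=bot.read_camera('top')[:,:,::-1]; cv2.imwrite('pics/t1.png',cv2.resize(im[90:240,130:330],(800,600),interpolation=cv2.INTER_CUBIC))
im=bot.read_camera('scene')[:,:,::-1]; cv2.imwrite('pics/s1.png',cv2.resize(im[100:250,200:400],(800,600),interpolation=cv2.INTER_CUBIC))"
```

```text
time: 5.43
eef_pos: [0.626, 0.1354, 0.2504]
orientation: [-0.001, 0.707, 0.707, -0.0]
force: [-0.6, 0.6, -1.2]
grip_width: 0.0401
grasp_force: 35.7
shift mm [ -0.3   1.9 126. ] turn deg [-0.09 -0.02  0.03] t 5.43 F [-0.6  0.6 -1.2] w 0.0401 g 35.7 p [0.626  0.1354 0.2504]
```

View pics/s1.png

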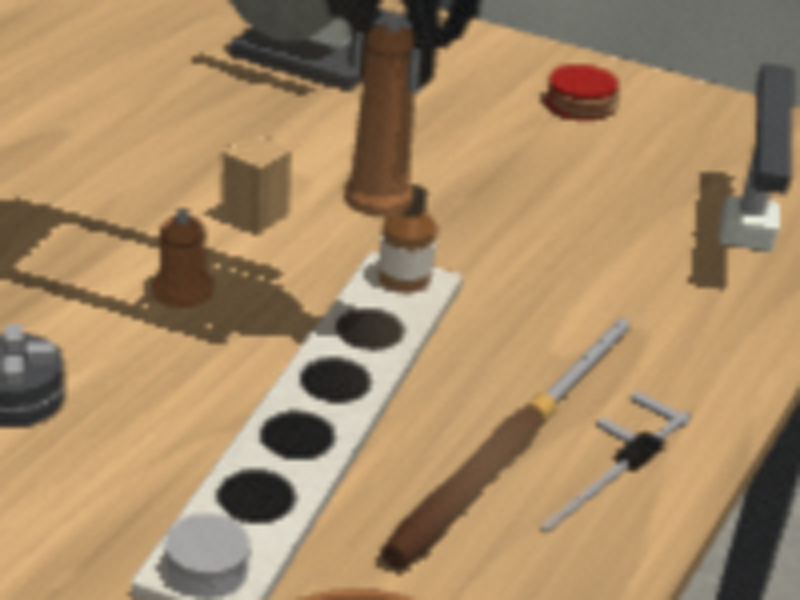

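```bash
python3 -m jog '[[[0,0.0015,0.01,0,0,0],[0,0,0.02,0,0,0],[0,0,0.025,0,0,0],[0,0,0.025,0,0,0],[0,0,0.02,0,0,0],[0,0,0.012,0,0,0],[0,0,0.004,0,0,0],[0,0,0,0,0,0]]]'
python3 -m jog '[[[0,0,0.001,0,0,0],[0,0,0.001,0,0,0],[0,0,0.001,0,0,0],[0,0,0,0,0,0],[0,0,0,0,0,0]]]'; python3 -c "
from h import *
rel(.6277,.1352,.1244)"
```

```text
time: 6.2
eef_pos: [0.6273, 0.135, 0.1338]
orientation: [-0.001, 0.707, 0.707, -0.001]
force: [1.1, -0.4, -1.2]
grip_width: 0.0404
grasp_force: 35.7
time: 6.62
eef_pos: [0.6286, 0.1347, 0.1331]
orientation: [0.0, 0.707, 0.707, 0.0]
force: [0.4, -0.9, -2.2]
grip_width: 0.04
grasp_force: 35.7
shift mm [ 0.5 -0.9  8.7] turn deg [ 0.07 -0.01 -0.  ] t 6.62 F [ 0.4 -0.9 -2.2] w 0.04 g 35.7 p [0.6286 0.1347 0.1331]
```

```bash
python3 -m jog '[[[0,0,0.002,0,0,0],[0,0,0.001,0,0,0],[0,0,0.001,0,0,0],[0,0,0.001,0,0,0],[0,0,0,0,0,0],[0,0,0,0,0,0]]]'
python3 -m jog '[[[0,0,0.001,0,0,0],[0,0,0,0,0,0],[0,0,0,0,0,0]]]'
python3 -m jog '[[[0,0,0.001,0,0,0],[0,0,0,0,0,0],[0,0,0,0,0,0]]]'
python3 -c "
from h import *
rel(.6277,.1352,.1244)"
```

```text
time: 7.12
eef_pos: [0.6281, 0.1346, 0.1271]
orientation: [-0.0, 0.707, 0.707, -0.0]
force: [0.4, 1.0, -1.8]
grip_width: 0.0402
grasp_force: 35.7
time: 7.37
eef_pos: [0.6282, 0.1347, 0.1262]
orientation: [-0.0, 0.707, 0.707, -0.0]
force: [0.1, 0.4, -2.0]
grip_width: 0.0401
grasp_force: 35.7
time: 7.62
eef_pos: [0.6282, 0.1347, 0.1252]
orientation: [-0.0, 0.707, 0.707, -0.0]
force: [0.1, 0.0, -1.7]
grip_width: 0.0402
grasp_force: 35.7
shift mm [ 0.5 -0.5  0.8] turn deg [-0.01  0.   -0.  ] t 7.62 F [ 0.1  0.  -1.7] w 0.0402 g 35.7 p [0.6282 0.1347 0.1252]
```

```bash
for i in 1; do python3 -m jog '[[[0,0,0.001,0,0,0],[0,0,0,0,0,0],[0,0,0,0,0,0]]]' | grep -E 'pos|^force'; done
python3 -m jog '[[[0,0,0.001,0,0,0],[0,0,0,0,0,0],[0,0,0,0,0,0]]]'| grep -E 'pos|^force'
python3 -m jog '[[[0,0,0.001,0,0,0],[0,0,0,0,0,0],[0,0,0,0,0,0]]]'| grep -E 'pos|^force'
```

```text
eef_pos: [0.6284, 0.1347, 0.1245]
force: [0.4, -0.6, 0.1]
eef_pos: [0.6285, 0.1347, 0.1245]
force: [-2.7, -1.1, 5.3]
eef_pos: [0.6287, 0.1347, 0.1244]
force: [-5.0, -0.5, 11.7]
```

Contact came at exactly grasp height + 21 mm. I relax 2 mm, release, rise and look.

```bash
python3 -m jog '[[[0,0,-0.001,0,0,0],[0,0,-0.001,0,0,0],[0,0,0,0,0,0]]]'| grep -E 'pos|^force'
python3 -m jog '[[[0,0,0,0,0,0],[0,0,0,0,0,0],[0,0,0,0,0,0],[0,0,0,0,0,0],[0,0,0,0,0,0],[0,0,0,0,0,0]]]' 1
python3 -m jog '[[[0,0,-0.02,0,0,0],[0,0,-0.02,0,0,0],[0,0,-0.03,0,0,0],[0,0,-0.03,0,0,0],[0,0,-0.03,0,0,0],[0,0,-0.01,0,0,0],[0,0,0,0,0,0]]]'
python3 -c "
from h import *
rel(.5437,-.3981,.26)
im=bot.read_camera('scene')[:,:,::-1]; cv2.imwrite('pics/s2.png',cv2.resize(im[100:250,200:400],(800,600),interpolation=cv2.INTER_CUBIC))"
```

```text
eef_pos: [0.6283, 0.1347, 0.1245]
force: [-1.1, -0.1, 2.7]
time: 9.12
eef_pos: [0.6282, 0.1346, 0.1242]
orientation: [-0.0, 0.707, 0.707, -0.0]
force: [0.7, 0.1, 0.2]
grip_width: 0.0857
grasp_force: 0.0
time: 9.7
eef_pos: [0.6302, 0.1349, 0.269]
orientation: [0.002, 0.707, 0.707, 0.003]
force: [0.5, 0.6, 0.1]
grip_width: 0.0856
grasp_force: 0.0
shift mm [-533.   -86.5    7.9] turn deg [ 0.42 -0.06  0.  ] t 9.7 F [0.5 0.6 0.1] w 0.0856 g 0.0 p [0.6302 0.1349 0.269 ]
```

View pics/s2.png

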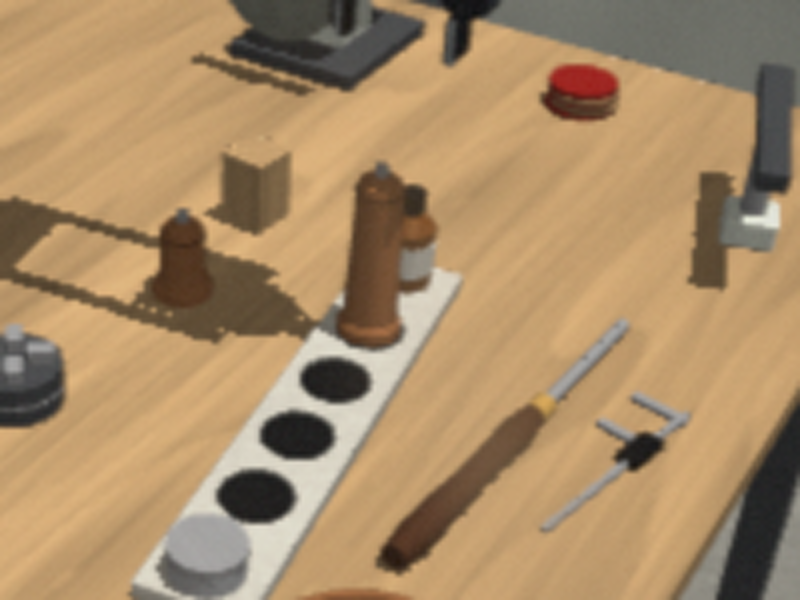

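Mill d stands upright, centred on the oil-side pad (crop about (370,328)). Now to c.

```bash
python3 -m jog '[[[-0.015,-0.003,0,0,0,0],[-0.03,-0.005,0,0,0,0],[-0.036,-0.006,0,0,0,0],[-0.036,-0.006,0,0,0,0],[-0.036,-0.006,0,0,0,0],[-0.036,-0.006,0,0,0,0],[-0.036,-0.006,0,0,0,0],[-0.036,-0.006,0,0,0,0]]]' >/dev/null
python3 -m jog '[[[-0.036,-0.006,0,0,0,0],[-0.036,-0.006,0,0,0,0],[-0.036,-0.006,0,0,0,0],[-0.036,-0.006,0,0,0,0],[-0.036,-0.006,0,0,0,0],[-0.036,-0.006,0,0,0,0],[-0.02,-0.003,0,0,0,0],[0,0,0,0,0,0]]]' >/dev/null
python3 -m jog '[[[0,0,0,0,0,0],[0,0,0,0,0,0]]]'; python3 -c "
from h import *
rel(.5437,-.3981,.076)"
```

```text
time: 11.25
eef_pos: [0.5444, -0.3616, 0.2621]
orientation: [-0.002, 0.707, 0.707, -0.0]
force: [-0.1, 0.2, 0.7]
grip_width: 0.0854
grasp_force: 0.0
shift mm [-36.9  -0.2 186. ] turn deg [-0.14 -0.14 -0.02] t 11.25 F [-0.1  0.2  0.7] w 0.0854 g 0.0 p [ 0.5444 -0.3616  0.2621]
```

```bash
python3 -m jog '[[[-0.018,0,0,0,0,0],[-0.019,0,0,0,0,0],[0,0,0.03,0,0,0],[0,0,0.03,0,0,0],[0,0,0.02,0,0,0],[0,0,0,0,0,0],[0,0,0,0,0,0],[0,0,0,0,0,0]]]'; python3 -c "
from h import *
rel(.5437,-.3981,.076)"
```

```text
time: 11.92
eef_pos: [0.5461, -0.3989, 0.186]
orientation: [0.001, 0.707, 0.708, 0.0]
force: [0.3, 0.4, 0.5]
grip_width: 0.0858
grasp_force: 0.0
shift mm [  0.9  -2.5 110. ] turn deg [0.07 0.06 0.07] t 11.92 F [0.3 0.4 0.5] w 0.0858 g 0.0 p [ 0.5461 -0.3989  0.186 ]
```

```bash
python3 -m jog '[[[0.001,-0.0015,0.02,0,0,0],[0,0,0.02,0,0,0],[0,0,0.02,0,0,0],[0,0,0.02,0,0,0],[0,0,0.02,0,0,0],[0,0,0.01,0,0,0],[0,0,0,0,0,0],[0,0,0,0,0,0]]]'
python3 -m jog '[[[0,0,0,0,0,0],[0,0,0,0,0,0],[0,0,0,0,0,0],[0,0,0,0,0,0],[0,0,0,0,0,0],[0,0,0,0,0,0],[0,0,0,0,0,0],[0,0,0,0,0,0]]]' 0 35
python3 -m jog '[[[0,0,-0.01,0,0,0],[0,0,-0.025,0,0,0],[0,0,-0.03,0,0,0],[0,0,-0.03,0,0,0],[0,0,-0.03,0,0,0],[0,0,-0.02,0,0,0],[0,0,0,0,0,0],[0,0,0,0,0,0]]]'; python3 -c "
from h import *
rel(.6391,.0563,.221)"
```

```text
time: 12.58
eef_pos: [0.5444, -0.3986, 0.0757]
orientation: [0.001, 0.707, 0.707, 0.0]
force: [-0.5, 0.1, -0.7]
grip_width: 0.0854
grasp_force: 0.0
time: 13.25
eef_pos: [0.5443, -0.3989, 0.0758]
orientation: [0.001, 0.707, 0.707, 0.0]
force: [-0.6, -0.1, 5.5]
grip_width: 0.0399
grasp_force: 35.8
time: 13.92
eef_pos: [0.5444, -0.3989, 0.2214]
orientation: [0.002, 0.707, 0.707, 0.0]
force: [-0.4, -0.7, -1.9]
grip_width: 0.0395
grasp_force: 35.8
shift mm [ 4.552e+02  9.470e+01 -4.000e-01] turn deg [0.15 0.13 0.  ] t 13.92 F [-0.4 -0.7 -1.9] w 0.0395 g 35.8 p [ 0.5444 -0.3989  0.2214]
```

```bash
python3 -m jog '[[[0.012,0.0025,0,0,0,0],[0.025,0.0052,0,0,0,0],[0.034,0.0071,0,0,0,0],[0.034,0.0071,0,0,0,0],[0.034,0.0071,0,0,0,0],[0.034,0.0071,0,0,0,0],[0.034,0.0071,0,0,0,0],[0.034,0.0071,0,0,0,0]]]' >/dev/null
python3 -m jog '[[[0.034,0.0071,0,0,0,0],[0.034,0.0071,0,0,0,0],[0.034,0.0071,0,0,0,0],[0.034,0.0071,0,0,0,0],[0.034,0.0071,0,0,0,0],[0.025,0.0052,0,0,0,0],[0.014,0.003,0,0,0,0],[0,0,0,0,0,0]]]' >/dev/null
python3 -m jog '[[[0,0,0,0,0,0],[0,0,0,0,0,0],[0,0,0,0,0,0]]]'; python3 -c "
from h import *
rel(.6391,.0563,.0968)"
```

```text
time: 15.5
eef_pos: [0.6373, 0.0502, 0.2187]
orientation: [-0.0, 0.708, 0.707, -0.001]
force: [-0.8, -0.5, -1.4]
grip_width: 0.04
grasp_force: 35.8
shift mm [  6.1   1.9 121.9] turn deg [-0.06  0.03 -0.09] t 15.5 F [-0.8 -0.5 -1.4] w 0.04 g 35.8 p [0.6373 0.0502 0.2187]
```

```bash
python3 -m jog '[[[0.006,0.0015,0.01,0,0,0],[0,0,0.02,0,0,0],[0,0,0.025,0,0,0],[0,0,0.025,0,0,0],[0,0,0.02,0,0,0],[0,0,0.012,0,0,0],[0,0,0.002,0,0,0],[0,0,0,0,0,0]]]' >/dev/null
python3 -m jog '[[[0,0,0,0,0,0],[0,0,0,0,0,0],[0,0,0,0,0,0]]]'; python3 -c "
from h import *
rel(.6391,.0563,.0968)"
```

```text
time: 16.42
eef_pos: [0.6405, 0.0576, 0.1073]
orientation: [0.001, 0.707, 0.707, 0.001]
force: [0.4, -0.2, -2.2]
grip_width: 0.04
grasp_force: 35.7
shift mm [-1.3 -1.4 10.5] turn deg [ 0.18 -0.   -0.  ] t 16.42 F [ 0.4 -0.2 -2.2] w 0.04 g 35.7 p [0.6405 0.0576 0.1073]
```

```bash
python3 -m jog '[[[-0.001,-0.001,0.002,0,0,0],[0,0,0.002,0,0,0],[0,0,0.002,0,0,0],[0,0,0.001,0,0,0],[0,0,0,0,0,0],[0,0,0,0,0,0],[0,0,0,0,0,0]]]'| grep -E 'pos|^force'
python3 -m jog '[[[0,0,0.001,0,0,0],[0,0,0,0,0,0],[0,0,0,0,0,0]]]'| grep -E 'pos|^force'
python3 -m jog '[[[0,0,0.001,0,0,0],[0,0,0,0,0,0],[0,0,0,0,0,0]]]'| grep -E 'pos|^force'
python3 -m jog '[[[0,0,0.001,0,0,0],[0,0,0,0,0,0],[0,0,0,0,0,0]]]'| grep -E 'pos|^force'
```

```text
eef_pos: [0.6382, 0.0567, 0.0982]
force: [0.8, 0.6, -0.9]
eef_pos: [0.6382, 0.0567, 0.0972]
force: [1.3, -0.3, -1.5]
eef_pos: [0.6385, 0.0567, 0.0968]
force: [-2.1, -0.5, 2.8]
eef_pos: [0.6386, 0.0567, 0.0968]
force: [-6.1, 0.1, 8.0]
```

Contact at 0.0968 m, as predicted. I release, rise and move to b.

```bash
python3 -m jog '[[[0,0,-0.001,0,0,0],[0,0,-0.0005,0,0,0],[0,0,0,0,0,0]]]'| grep -E 'pos|^force'
python3 -m jog '[[[0,0,0,0,0,0],[0,0,0,0,0,0],[0,0,0,0,0,0],[0,0,0,0,0,0],[0,0,0,0,0,0],[0,0,0,0,0,0]]]' 1 | grep -E 'pos|orce|grip'
python3 -m jog '[[[0,0,-0.02,0,0,0],[0,0,-0.02,0,0,0],[0,0,-0.03,0,0,0],[0,0,-0.03,0,0,0],[0,0,-0.03,0,0,0],[0,0,-0.01,0,0,0],[0,0,0,0,0,0],[0,0,0,0,0,0]]]'
python3 -c "
from h import *
rel(.4484,-.2724,.24)"
```

```text
eef_pos: [0.6384, 0.0567, 0.0968]
force: [-0.8, -0.2, 1.5]
eef_pos: [0.6382, 0.0567, 0.0967]
force: [-0.6, -0.2, 0.4]
grip_width: 0.0855
grasp_force: 0.0
time: 19.17
eef_pos: [0.6385, 0.0567, 0.2368]
orientation: [0.0, 0.707, 0.707, 0.0]
force: [-0.7, 0.4, -0.1]
grip_width: 0.0852
grasp_force: 0.0
shift mm [-329.1 -190.1   -3.4] turn deg [ 0.06  0.   -0.  ] t 19.17 F [-0.7  0.4 -0.1] w 0.0852 g 0.0 p [0.6385 0.0567 0.2368]
```

```bash
python3 -m jog '[[[-0.0145,-0.0085,0,0,0,0],[-0.025,-0.0144,0,0,0,0],[-0.025,-0.0144,0,0,0,0],[-0.025,-0.0144,0,0,0,0],[-0.025,-0.0144,0,0,0,0],[-0.025,-0.0144,0,0,0,0],[-0.025,-0.0144,0,0,0,0],[-0.025,-0.0144,0,0,0,0]]]' >/dev/null
python3 -m jog '[[[-0.025,-0.0144,0,0,0,0],[-0.025,-0.0144,0,0,0,0],[-0.025,-0.0144,0,0,0,0],[-0.025,-0.0144,0,0,0,0],[-0.025,-0.0144,0,0,0,0],[-0.0145,-0.0085,0,0,0,0],[0,0,0,0,0,0],[0,0,0,0,0,0]]]' >/dev/null
python3 -m jog '[[[0,0,0.03,0,0,0],[0,0,0.03,0,0,0],[0,0,0.01,0,0,0],[0,0,0,0,0,0],[0,0,0,0,0,0],[0,0,0,0,0,0]]]'; python3 -c "
from h import *
rel(.4484,-.2724,.051)"
```

```text
time: 21.0
eef_pos: [0.4494, -0.2724, 0.1683]
orientation: [0.001, 0.707, 0.707, 0.0]
force: [0.7, -0.5, 0.4]
grip_width: 0.0853
grasp_force: 0.0
shift mm [ 1.000e-01 -1.200e+00  1.173e+02] turn deg [0.09 0.05 0.04] t 21.0 F [ 0.7 -0.5  0.4] w 0.0853 g 0.0 p [ 0.4494 -0.2724  0.1683]
```

```bash
python3 -m jog '[[[0,-0.001,0.02,0,0,0],[0,0,0.022,0,0,0],[0,0,0.022,0,0,0],[0,0,0.022,0,0,0],[0,0,0.02,0,0,0],[0,0,0.011,0,0,0],[0,0,0,0,0,0],[0,0,0,0,0,0]]]'
python3 -m jog '[[[0,0,0,0,0,0],[0,0,0,0,0,0],[0,0,0,0,0,0],[0,0,0,0,0,0],[0,0,0,0,0,0],[0,0,0,0,0,0],[0,0,0,0,0,0],[0,0,0,0,0,0]]]' 0 35
python3 -m jog '[[[0,0,-0.01,0,0,0],[0,0,-0.025,0,0,0],[0,0,-0.03,0,0,0],[0,0,-0.03,0,0,0],[0,0,-0.015,0,0,0],[0,0,0,0,0,0],[0,0,0,0,0,0],[0,0,0,0,0,0]]]'; python3 -c "
from h import *
rel(.6505,-.0228,.16)"
```

```text
time: 21.67
eef_pos: [0.448, -0.2727, 0.0508]
orientation: [0.0, 0.707, 0.707, 0.0]
force: [-0.0, -0.3, -0.0]
grip_width: 0.0856
grasp_force: 0.0
time: 22.33
eef_pos: [0.4482, -0.2729, 0.0511]
orientation: [0.001, 0.707, 0.707, 0.0]
force: [0.3, 0.6, 5.6]
grip_width: 0.0401
grasp_force: 34.9
time: 23.0
eef_pos: [0.4468, -0.2719, 0.1587]
orientation: [-0.001, 0.707, 0.707, -0.0]
force: [0.8, -0.2, -2.2]
grip_width: 0.0402
grasp_force: 35.7
shift mm [249.  203.7  -1.3] turn deg [-0.08 -0.06  0.  ] t 23.0 F [ 0.8 -0.2 -2.2] w 0.0402 g 35.7 p [ 0.4468 -0.2719  0.1587]
```

```bash
python3 -m jog '[[[0.012,0.0098,0,0,0,0],[0.0225,0.0184,0,0,0,0],[0.0225,0.0184,0,0,0,0],[0.0225,0.0184,0,0,0,0],[0.0225,0.0184,0,0,0,0],[0.0225,0.0184,0,0,0,0],[0.0225,0.0184,0,0,0,0],[0.0225,0.0184,0,0,0,0]]]' >/dev/null
python3 -m jog '[[[0.0225,0.0184,0,0,0,0],[0.0225,0.0184,0,0,0,0],[0.0225,0.0184,0,0,0,0],[0.012,0.0098,0,0,0,0],[0,0,0,0,0,0],[0,0,0,0,0,0],[0,0,0,0,0,0]]]' >/dev/null
python3 -m jog '[[[0,0,0.02,0,0,0],[0,0,0.02,0,0,0],[0,0,0.02,0,0,0],[0,0,0.01,0,0,0],[0,0,0,0,0,0],[0,0,0,0,0,0],[0,0,0,0,0,0]]]'; python3 -c "
from h import *
rel(.6505,-.0228,.0721)"
```

```text
time: 24.83
eef_pos: [0.6517, -0.0239, 0.0913]
orientation: [0.001, 0.707, 0.707, 0.001]
force: [0.9, -0.5, -0.3]
grip_width: 0.0404
grasp_force: 35.8
shift mm [ 1.1 -1.2 19.2] turn deg [ 0.1   0.01 -0.03] t 24.83 F [ 0.9 -0.5 -0.3] w 0.0404 g 35.8 p [ 0.6517 -0.0239  0.0913]
```

```bash
python3 -m jog '[[[0.001,-0.001,0.006,0,0,0],[0,0,0.006,0,0,0],[0,0,0.004,0,0,0],[0,0,0.001,0,0,0],[0,0,0,0,0,0],[0,0,0,0,0,0],[0,0,0,0,0,0]]]'| grep -E 'pos|^force'
python3 -m jog '[[[0,0,0.001,0,0,0],[0,0,0,0,0,0],[0,0,0,0,0,0]]]'| grep -E 'pos|^force'
python3 -m jog '[[[0,0,0.001,0,0,0],[0,0,0,0,0,0],[0,0,0,0,0,0]]]'| grep -E 'pos|^force'
python3 -m jog '[[[0,0,0.001,0,0,0],[0,0,0,0,0,0],[0,0,0,0,0,0]]]'| grep -E 'pos|^force'
```

```text
eef_pos: [0.6501, -0.0223, 0.0729]
force: [-1.3, 0.5, -1.3]
eef_pos: [0.6503, -0.0224, 0.0722]
force: [-0.2, 0.0, 1.5]
eef_pos: [0.6505, -0.0224, 0.0721]
force: [-2.1, 1.0, 7.3]
eef_pos: [0.6506, -0.0223, 0.0721]
force: [-5.1, 0.5, 13.4]
```

```bash
python3 -m jog '[[[0,0,-0.001,0,0,0],[0,0,-0.001,0,0,0],[0,0,0,0,0,0]]]'| grep -E 'pos|^force'
python3 -m jog '[[[0,0,0,0,0,0],[0,0,0,0,0,0],[0,0,0,0,0,0],[0,0,0,0,0,0],[0,0,0,0,0,0],[0,0,0,0,0,0]]]' 1 | grep -E 'pos|orce|grip'
python3 -m jog '[[[0,0,-0.02,0,0,0],[0,0,-0.03,0,0,0],[0,0,-0.03,0,0,0],[0,0,-0.03,0,0,0],[0,0,-0.03,0,0,0],[0,0,0,0,0,0],[0,0,0,0,0,0],[0,0,0,0,0,0]]]'
python3 -c "
from h import *
rel(.4481,.1154,.21)"
```

```text
eef_pos: [0.6502, -0.0223, 0.0721]
force: [-0.0, -0.1, 4.2]
eef_pos: [0.65, -0.0223, 0.0717]
force: [0.4, 0.5, 0.2]
grip_width: 0.0854
grasp_force: 0.0
time: 27.58
eef_pos: [0.6499, -0.0223, 0.2115]
orientation: [-0.0, 0.707, 0.707, -0.0]
force: [0.0, -0.8, -0.5]
grip_width: 0.0855
grasp_force: 0.0
shift mm [ 137.7 -201.8    1.5] turn deg [-0. -0. -0.] t 27.58 F [ 0.  -0.8 -0.5] w 0.0855 g 0.0 p [ 0.6499 -0.0223  0.2115]
```

```bash
python3 -m jog '[[[0.0077,-0.0113,0,0,0,0],[0.0153,-0.0224,0,0,0,0],[0.0153,-0.0224,0,0,0,0],[0.0153,-0.0224,0,0,0,0],[0.0153,-0.0224,0,0,0,0],[0.0153,-0.0224,0,0,0,0],[0.0153,-0.0224,0,0,0,0],[0.0153,-0.0224,0,0,0,0]]]' >/dev/null
python3 -m jog '[[[0.0153,-0.0224,0,0,0,0],[0.0077,-0.0113,0,0,0,0],[0,0,0,0,0,0],[0,0,0,0,0,0],[0,0,0.03,0,0,0],[0,0,0.03,0,0,0],[0,0,0.01,0,0,0],[0,0,0,0,0,0]]]' >/dev/null
python3 -m jog '[[[0,0,0,0,0,0],[0,0,0,0,0,0]]]'; python3 -c "
from h import *
rel(.4481,.1154,.026)"
```

```text
time: 29.08
eef_pos: [0.4494, 0.1153, 0.1432]
orientation: [0.0, 0.707, 0.707, 0.001]
force: [-0.7, -0.2, -0.1]
grip_width: 0.0855
grasp_force: 0.0
shift mm [ 1.000e-01 -1.400e+00  1.172e+02] turn deg [ 0.09 -0.01 -0.03] t 29.08 F [-0.7 -0.2 -0.1] w 0.0855 g 0.0 p [0.4494 0.1153 0.1432]
```

```bash
python3 -m jog '[[[0,-0.001,0.02,0,0,0],[0,0,0.022,0,0,0],[0,0,0.022,0,0,0],[0,0,0.022,0,0,0],[0,0,0.02,0,0,0],[0,0,0.011,0,0,0],[0,0,0,0,0,0],[0,0,0,0,0,0]]]'
python3 -m jog '[[[0,0,0,0,0,0],[0,0,0,0,0,0],[0,0,0,0,0,0],[0,0,0,0,0,0],[0,0,0,0,0,0],[0,0,0,0,0,0],[0,0,0,0,0,0],[0,0,0,0,0,0]]]' 0 35
python3 -m jog '[[[0,0,-0.01,0,0,0],[0,0,-0.025,0,0,0],[0,0,-0.03,0,0,0],[0,0,-0.03,0,0,0],[0,0,-0.015,0,0,0],[0,0,0,0,0,0],[0,0,0,0,0,0],[0,0,0,0,0,0]]]'; python3 -c "
from h import *
rel(.6621,-.1018,.135)"
```

```text
time: 29.75
eef_pos: [0.4479, 0.1155, 0.0258]
orientation: [0.0, 0.707, 0.707, 0.0]
force: [0.4, 0.4, 0.1]
grip_width: 0.0856
grasp_force: 0.0
time: 30.42
eef_pos: [0.4482, 0.1156, 0.026]
orientation: [0.001, 0.707, 0.707, 0.001]
force: [-1.2, -0.9, 5.8]
grip_width: 0.04
grasp_force: 35.8
time: 31.08
eef_pos: [0.4464, 0.1153, 0.1338]
orientation: [-0.0, 0.707, 0.707, -0.001]
force: [-1.2, -0.1, -1.3]
grip_width: 0.0398
grasp_force: 35.7
shift mm [-217.1  215.7   -1.5] turn deg [-0.08  0.01  0.  ] t 31.08 F [-1.2 -0.1 -1.3] w 0.0398 g 35.7 p [0.4464 0.1153 0.1338]
```

```bash
python3 -m jog '[[[-0.015,0,0,0,0,0],[-0.031,0,0,0,0,0],[-0.031,0,0,0,0,0],[-0.031,0,0,0,0,0],[-0.031,0,0,0,0,0],[-0.031,0,0,0,0,0],[-0.031,0,0,0,0,0],[-0.016,0,0,0,0,0]]]' >/dev/null
python3 -m jog '[[[0,0.015,0,0,0,0],[0,0.031,0,0,0,0],[0,0.031,0,0,0,0],[0,0.031,0,0,0,0],[0,0.031,0,0,0,0],[0,0.031,0,0,0,0],[0,0.031,0,0,0,0],[0,0.0147,0,0,0,0]]]' >/dev/null
python3 -m jog '[[[0,0,0,0,0,0],[0,0,0,0,0,0],[0,0,0.02,0,0,0],[0,0,0.02,0,0,0],[0,0,0.02,0,0,0],[0,0,0,0,0,0],[0,0,0,0,0,0],[0,0,0,0,0,0]]]'; python3 -c "
from h import *
rel(.6621,-.1018,.047)"
```

```text
time: 33.08
eef_pos: [0.6626, -0.1016, 0.0755]
orientation: [0.0, 0.707, 0.707, -0.0]
force: [0.9, 0.1, -0.4]
grip_width: 0.0401
grasp_force: 35.9
shift mm [-0.2 -0.5 28.5] turn deg [-0.    0.   -0.01] t 33.08 F [ 0.9  0.1 -0.4] w 0.0401 g 35.9 p [ 0.6626 -0.1016  0.0755]
```

```bash
python3 -m jog '[[[0,0,0.01,0,0,0],[0,0,0.01,0,0,0],[0,0,0.005,0,0,0],[0,0,0.002,0,0,0],[0,0,0,0,0,0],[0,0,0,0,0,0],[0,0,0,0,0,0]]]'| grep -E 'pos|^force'
python3 -m jog '[[[0,0,0.001,0,0,0],[0,0,0,0,0,0],[0,0,0,0,0,0]]]'| grep -E 'pos|^force'
python3 -m jog '[[[0,0,0.001,0,0,0],[0,0,0,0,0,0],[0,0,0,0,0,0]]]'| grep -E 'pos|^force'
python3 -m jog '[[[0,0,0.001,0,0,0],[0,0,0,0,0,0],[0,0,0,0,0,0]]]'| grep -E 'pos|^force'
```

```text
eef_pos: [0.6629, -0.1015, 0.0476]
force: [0.4, -0.5, -0.4]
eef_pos: [0.6631, -0.1016, 0.0471]
force: [-0.4, -0.6, 1.5]
eef_pos: [0.6632, -0.1016, 0.0471]
force: [-4.7, 0.5, 8.1]
eef_pos: [0.6635, -0.1017, 0.0471]
force: [-7.1, 0.9, 13.2]
```

```bash
python3 -m jog '[[[0,0,-0.001,0,0,0],[0,0,-0.001,0,0,0],[0,0,0,0,0,0]]]'| grep -E 'pos|^force'
python3 -m jog '[[[0,0,0,0,0,0],[0,0,0,0,0,0],[0,0,0,0,0,0],[0,0,0,0,0,0],[0,0,0,0,0,0],[0,0,0,0,0,0]]]' 1 | grep -E 'pos|orce|grip'
python3 -m jog '[[[0,0,-0.02,0,0,0],[0,0,-0.03,0,0,0],[0,0,-0.03,0,0,0],[0,0,-0.03,0,0,0],[0,0,-0.03,0,0,0],[0,0,-0.03,0,0,0],[0,0,-0.03,0,0,0],[0,0,0,0,0,0]]]'
python3 -m jog '[[[0,-0.03,0,0,0,0],[0,-0.03,0,0,0,0],[0,-0.03,0,0,0,0],[0,-0.03,0,0,0,0],[0,-0.03,0,0,0,0],[0,-0.03,0,0,0,0],[0,-0.03,0,0,0,0],[0,0,0,0,0,0]]]'
python3 -c "
from h import *
im=bot.read_camera('top')[:,:,::-1]; cv2.imwrite('pics/t3.png',cv2.resize(im[90:240,145:345],(800,600),interpolation=cv2.INTER_CUBIC))
im=bot.read_camera('scene')[:,:,::-1]; cv2.imwrite('pics/s3.png',cv2.resize(im[120:270,200:400],(800,600),interpolation=cv2.INTER_CUBIC))
for n,(_,_,h,x,y) in T.items(): print(n,'knob px in t3',((proj('top',[x,y,h+.019])+.5-[145,90])*4).round(0))"
```

```text
eef_pos: [0.6631, -0.1016, 0.0471]
force: [-0.9, -0.1, 3.3]
eef_pos: [0.6628, -0.1015, 0.0466]
force: [-0.4, 0.1, -0.2]
grip_width: 0.0855
grasp_force: 0.0
time: 35.83
eef_pos: [0.6659, -0.1022, 0.2557]
orientation: [0.005, 0.707, 0.707, 0.003]
force: [-0.1, -0.3, 0.7]
grip_width: 0.0854
grasp_force: 0.0
time: 36.5
eef_pos: [0.4487, -0.1012, 0.246]
orientation: [-0.001, 0.707, 0.707, -0.001]
force: [-0.9, -0.2, 0.2]
grip_width: 0.0854
grasp_force: 0.0
d knob px in t3 [186. 193.]
a knob px in t3 [588. 201.]
b knob px in t3 [460. 199.]
c knob px in t3 [326. 196.]
```

View pics/t3.png

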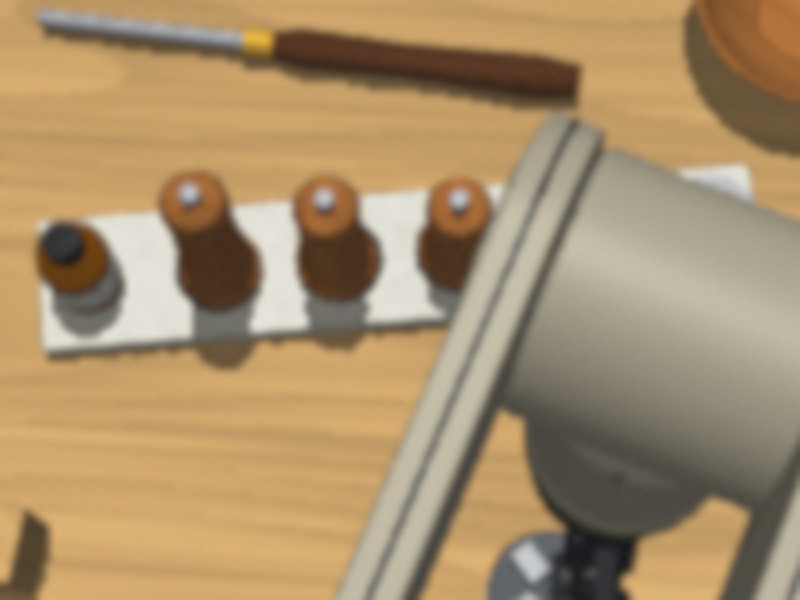

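View pics/s3.png

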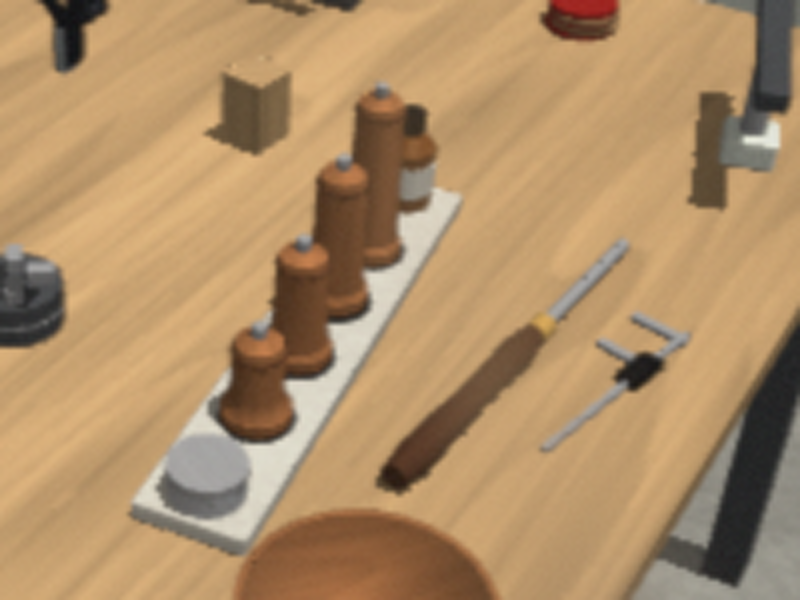

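All four mills stand upright in order of height. The top-view knobs at (188,193), (324,198) and (459,200) are within about 2 px of the expected spots. Mill a is hidden by the arm in that view, but the scene view shows it centred at (258,410). The oil bottle and wax tin have not moved.

```bash
python3 -c "
from plant import bot
print(bot.hand_in())"
```

```text
the job is handed in; nothing more can be done
None
```

I handed the job in at about 37 s: all four mills stand upright on their pads from tallest (by the oil bottle) to shortest (by the wax tin), the bottle and tin were left where they stood, and the gripper is open and clear; the hand-in returned no verdict.

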